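# Gauge the guide bushes and set the blind one aside

### The job

Before the capsule filler goes back together, try the gauge pin in the bore of every bush on the rack, from left to right as the robot sees them: let it down until it either stops on the bottom of a blind bore or has passed right through and pushed the button beneath the bush fully down. Put the pin back home in its stand, then stand the one blind bush upright in the empty square dish by the rack, leaving the two through bushes in their pockets.

Things in the scene. Friction and masses are not known exactly. Their poses are not given: they have to be found in the camera images.
- pin_grip (a point): centre of the gauge pin's grey upright round handle (22 mm across, 50 mm tall), the place to grip it. A straight steel pin 8 mm across runs 78 mm down from the handle's flat underside, so its tip is 103 mm below this point; z points up along the pin. Mass about 0.08 kg. At the start it hangs upright in the stand, the handle's underside resting on the stand's top
- pin_tip (a point): lower end of the gauge pin, slightly chamfered; z points up along the pin
- stand_hole (a point): centre of the 14 mm hole in the top plate of the small open metal stand for the pin (70 mm square foot, 60 mm square top plate 90 mm above the bench); the point is level with the top face. The stand is fixed
- place_1 (a point): the left of the three pockets of the rack seen from the robot (largest y is left); the point is the centre of the pocket's floor, 18 mm above the bench. A bush stands in each pocket at the start, its top rim 56 mm above this point, over a small button in the middle of the floor
- place_2 (a point): the middle of the three pockets of the rack seen from the robot (largest y is left); the point is the centre of the pocket's floor, 18 mm above the bench. A bush stands in each pocket at the start, its top rim 56 mm above this point, over a small button in the middle of the floor
- place_3 (a point): the right of the three pockets of the rack seen from the robot (largest y is left); the point is the centre of the pocket's floor, 18 mm above the bench. A bush stands in each pocket at the start, its top rim 56 mm above this point, over a small button in the middle of the floor
- button_1 (a joint): small steel button (10 mm across) in the floor of the left pocket, under the bush, so that only a pin passed right through the bush reaches it; 0 is up (its top 1 mm below the pocket's floor), 0.010 m is fully down. It takes 2 to 3 N to push down and stays where it is left
- button_2 (a joint): small steel button (10 mm across) in the floor of the middle pocket, under the bush, so that only a pin passed right through the bush reaches it; 0 is up (its top 1 mm below the pocket's floor), 0.010 m is fully down. It takes 2 to 3 N to push down and stays where it is left
- button_3 (a joint): small steel button (10 mm across) in the floor of the right pocket, under the bush, so that only a pin passed right through the bush reaches it; 0 is up (its top 1 mm below the pocket's floor), 0.010 m is fully down. It takes 2 to 3 N to push down and stays where it is left
- rack: fixed grey plastic rack, 70 x 250 mm, 22 mm thick, three round pockets 39 mm across and 4 mm deep, 80 mm apart along its y axis; origin at the centre of its underside
- bush_a_center (a point): one of the three steel guide bushes, alike from outside: upright tube 29 mm across and 56 mm tall with a 36 mm, 4 mm thick flange at its foot; round bore 12 mm across, open at the top. In one of the three the bore is blind (it ends 26 mm below the top rim), in the other two it goes right through; which pocket holds the blind one is drawn at random. Mass 0.15 to 0.35 kg. This point is its centre on the axis, 28 mm below the top rim; z along the axis
- bush_b_center (a point): one of the three steel guide bushes, alike from outside: upright tube 29 mm across and 56 mm tall with a 36 mm, 4 mm thick flange at its foot; round bore 12 mm across, open at the top. In one of the three the bore is blind (it ends 26 mm below the top rim), in the other two it goes right through; which pocket holds the blind one is drawn at random. Mass 0.15 to 0.35 kg. This point is its centre on the axis, 28 mm below the top rim; z along the axis
- bush_c_center (a point): one of the three steel guide bushes, alike from outside: upright tube 29 mm across and 56 mm tall with a 36 mm, 4 mm thick flange at its foot; round bore 12 mm across, open at the top. In one of the three the bore is blind (it ends 26 mm below the top rim), in the other two it goes right through; which pocket holds the blind one is drawn at random. Mass 0.15 to 0.35 kg. This point is its centre on the axis, 28 mm below the top rim; z along the axis
- dish: fixed shallow square plastic weighing dish, 110 x 110 mm outside, walls 16 mm high and 3 mm thick, empty; its inside floor is about 3 mm above the bench. Origin at the centre of its underside; sides along its x and y
- beaker: glass beaker, 72 mm across, 90 mm tall, stands by: leave it alone; origin at the centre of its underside
- mortar: steel mixing bowl, 116 mm across, 65 mm tall, stands by: leave it alone; origin at the centre of its underside
- jar: small white jar, 56 mm across, 75 mm tall, stands by: leave it alone; origin at the centre of its underside
Things that resemble listed ones, but are neither listed nor needed, are in the scene too. Of the things that look like the dish, the smallest one is meant.

How it is judged:
By the outcome, as a careful person would: the job done as asked, in the order asked, and still so for the second after the job is handed in, with the robot touching nothing.
It also fails if it takes over 70 s, if anything falls off the work surface, if the arm or the gripper's body presses on something with over 40 N, if the wrist force passes 120 N, or if a joint passes its speed limit or range.

### The arm

A 6-joint arm with a two-finger parallel gripper is mounted at the origin on the work surface. World frame = base frame: x ahead of the robot, y to its left, z up, the work surface at z = 0. Lengths are in mm, angles in rad, forces in N, time in s.
With the tool pointing down it reaches from about 300 to 775 mm from the base axis. Payload 14.6 kg.
Tool frame: the origin (TCP) lies at the very end of the fingers, on their centre line; the grasp point (between the pads) lies 19 mm behind it (pinch_z is the distance from the TCP to the grasp point, in mm); x points along the fingers, z is the direction in which the jaws open and shut, and the axes are right-handed (so a half turn about x gives the same grasp; the last joint's range is limited). The gripper opens to 94 mm and grips with 3 to 60 N. Pads are 16 mm wide; open, the fingers measure 119 mm over their backs; the gripper's body (75 mm by 177 mm) begins 78 mm behind the grasp point.
Start: joints at [1.073, 0.3, 1.521, -0, 1.321, -0.067], TCP at [229.675, 499.739, 205.446] pointing down, gripper open.
Joint ranges: [-3.03, 3.03], [-0.79, 2.21], [0.23, 2.52], [-1.04, 4.18], [0, 3.07], [-2.55, 2.55]. Speed limits (rad/s): [2.22, 2.22, 2.57, 3.14, 3.14, 3.14].

### API

Orientations are given as [roll, pitch, yaw] about the fixed x, y, z axes, in that order (R = Rz(yaw) Ry(pitch) Rx(roll)).
In Python, from cell import read_state, camera, sign_off, pinch_z gives the robot as it stands. The module is installed in compiled form; this text tells all that it offers.
- The arm moves only by the tool arm_command, never from a script. Its argument "series" is a list of rows, each a list of 3 entries, a list of its own where there are three numbers: the finger opening in mm, from 0 to 94, then the shift along the tool's x, y, z in mm, then the turn about the tool's x in degrees. A call has 1 to 12 rows; each row is the pose to reach, as a shift and turn from the pose measured when the call began, along the tool's axes at that moment; what a row does not reach only later rows make up. A row lasts 1/8 s, in which the tool goes at most 62.5 mm and 10.7 degrees, less where a joint would pass 70% of its speed; a pose out of reach is approached as far as the arm can. A call with a gripper value outside its range is refused whole. The fingers move at their own pace and stop on an object; "newtons" is the grip in N (left out, the last holds). Time passes only in rows, so rows that repeat a pose let the fingers close. It gives the time, the measured TCP pose, the force and the opening at its end, in the units of the state.
- read_state(): the state, without advancing time (a new reading comes with each control period).
- camera(name): name is "scene" or "top" or "wrist"; returns a dict with "pixels" (400x640x3 uint8, red, green, blue), "range_z" (400x640 float32, mm along the optical axis (not along the pixel's ray), 0 where there is no reading), "fov_y" (degrees; the focal length in pixels is half the picture's height over the tangent of half this angle, whatever the lens; pixels are square), "cx", "cy" (the principal point, pixels), "R" (3x3) and "t" (3): a world point X has camera coordinates R X + t. Camera axes: x right, y down, z forward; pixel columns grow to the right and rows downward; lengths in mm; the calibration is good to about 2 mm. A picture is of the moment at which its call begins.
- sign_off(): hands the job in, once; it reports no verdict.
The state is a dict: "clock": time; "joints": joint angles; "qd": joint speeds; "effort": joint torques, N m; "eef_pos": TCP position; "eef_rot": TCP orientation; "wrist_force": force on the tool from outside, world axes, zero at the start; "moment": the same for the moment, N m; "finger_gap": finger opening in mm.
Only numpy, scipy, OpenCV 4.12 (cv2) and the standard library are available. Lean on these libraries where they do the work, as an engineer would, in place of code of your own. Each camera call takes 0.05 s, during which the arm holds its last target.

## Working session

There is one attempt and no reset: what is moved stays moved. The work goes in short steps, Python scripts to look and compute and a tool call to move; the robot and the scene stay as the last step left them, time stands still between calls to the robot, and variables do not carry over. Pictures are saved under pics/ and viewed, and the job is handed in when it is done.

Besides the shell and the picture viewer there is one more tool, called after "Call:" as name(argument=value, ...), one argument or row to a line, values as JSON. arm_command: Moves the arm, as the interface text tells. Its arguments: {"type":"object","properties":{"series":{"type":"array"},"newtons":{"type":"number"}},"required":["series"]}

```bash
mkdir -p pics; cat > h.py <<'E'
import numpy as np, cv2
from cell import read_state, camera, pinch_z
def snap(n,f):
    c=camera(n); cv2.imwrite('pics/'+f+'.png',c['pixels'][:,:,::-1]); np.savez('pics/'+f+'.npz',**{k:np.array(v) for k,v in c.items()}); return c
def load(f): 
    return {k:v for k,v in np.load('pics/'+f+'.npz').items()}
def cloud(c):
    h,w=c['range_z'].shape; f=h/2/np.tan(np.radians(float(c['fov_y']))/2)
    u,v=np.meshgrid(np.arange(w),np.arange(h)); z=c['range_z'].astype(float)
    P=np.stack([(u-c['cx'])/f*z,(v-c['cy'])/f*z,z],-1)
    return (P-np.array(c['t']))@np.array(c['R'])
E
python3 - <<'E'
from h import *
print(read_state(),pinch_z)
for n in('scene','top','wrist'):
    c=snap(n,n+'0'); print(n,c['fov_y'],c['cx'],c['cy'],c['R'],c['t'])
E
```

```text
{'clock': 0.0, 'joints': array([ 1.07337673e+00,  3.00462488e-01,  1.52158131e+00, -2.51111982e-06,
        1.32071085e+00, -6.65799042e-02]), 'qd': array([ 5.85455178e-04,  1.38845124e-04, -1.42655268e-03,  3.82489873e-05,
       -6.24638222e-04,  1.73676692e-03]), 'effort': array([-2.99133862e-03, -5.31815708e+01, -3.52731264e+01,  7.05914805e-02,
        2.45326204e-02, -8.67112180e-05]), 'eef_pos': array([229.56461513, 499.50720397, 204.8909628 ]), 'eef_rot': array([ 3.07710594,  1.56963433, -2.0661221 ]), 'wrist_force': array([ 0.66119314, -0.5971266 , -0.7601386 ]), 'moment': array([-0.03655405,  0.00047266,  0.02165255]), 'finger_gap': 93.83647211732814} 18.8
scene 45.86969870143973 327.16622225570023 201.62753698268807 [[ 0.69225837  0.72145317  0.01684226]
 [ 0.48288592 -0.44574907 -0.7537433 ]
 [-0.53628307  0.529918   -0.65695311]] [-426.35991549 -138.85264721 1475.77582599]
top 44.310601697427906 320.7017695848483 195.97040708516715 [[-0.01619222 -0.99974509 -0.01573409]
 [-0.99320702  0.01789584 -0.11497631]
 [ 0.11522857  0.01376549 -0.99324362]] [  98.71423114  522.66332841 1355.66861599]
wrist 71.82685300985187 321.0470718921573 198.19979842767182 [[ 4.17544075e-01  9.08656666e-01 -9.35844554e-05]
 [ 8.83542130e-01 -4.05979443e-01  2.33525151e-01]
 [ 2.12156191e-01 -9.75897288e-02 -9.72350757e-01]] [-549.50272846  -24.83737624  388.89644619]
```

View pics/scene0.png

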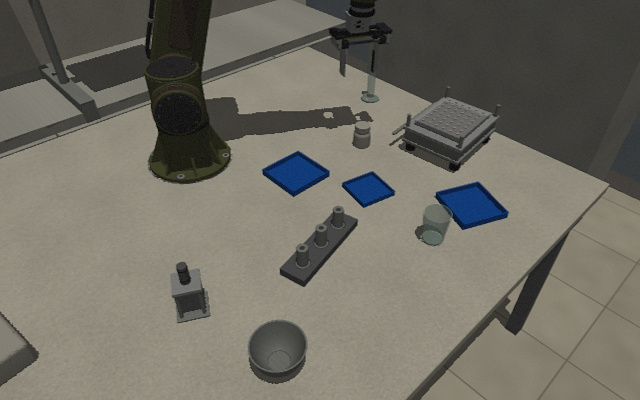

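View pics/top0.png

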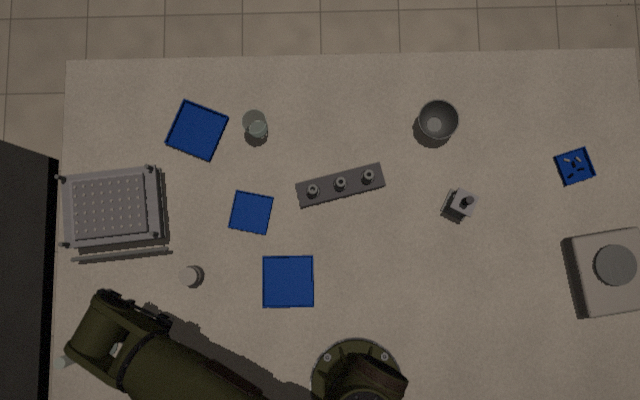

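View pics/wrist0.png

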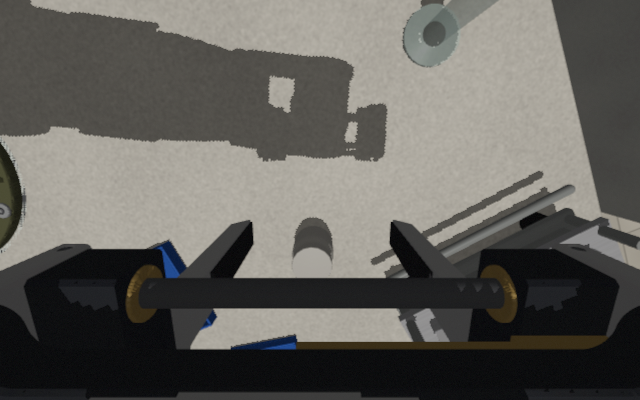

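The candidates for the dish, in top-view pixels:
- (250,212): small, empty, by the rack
- (197,130) and (288,281): larger and empty
- (574,166): small, far away, with parts in it

The pin stand is at (460,203). The bushes are at (312,190), (341,183) and (369,175). I'll measure these next.

```bash
python3 - <<'E'
from h import *
c=load('top0'); P=cloud(c); hsv=cv2.cvtColor(c['pixels'],cv2.COLOR_RGB2HSV)
z=P[...,2]
print('bench z',[np.round(P[v,u],1) for u,v in((400,250),(200,350),(500,120))])
m=((hsv[...,0]>100)&(hsv[...,0]<130)&(hsv[...,1]>150)).astype(np.uint8)
n,l,s,ce=cv2.connectedComponentsWithStats(m)
for i in range(1,n):
    if s[i,4]>200:
        p=P[l==i]; r=cv2.minAreaRect(p[:,:2].astype(np.float32)); print('dish',ce[i].round(),r, np.percentile(p[:,2],[10,50,95]).round(1))
# rack, bushes, stand
def reg(u0,u1,v0,v1,z0,z1):
    q=P[v0:v1,u0:u1].reshape(-1,3); return q[(q[:,2]>z0)&(q[:,2]<z1)]
q=reg(290,390,155,212,14,30); r=cv2.minAreaRect(q[:,:2].astype(np.float32)); print('rack',r,len(q),np.median(q[:,2]))
for u,v in((312,190),(341,183),(369,175)):
    q=reg(u-13,u+13,v-13,v+13,64,85); print('bush',len(q),cv2.minEnclosingCircle(q[:,:2].astype(np.float32)),np.median(q[:,2]),q.mean(0))
q=reg(435,485,180,230,80,100); print('plate',len(q),cv2.minAreaRect(q[:,:2].astype(np.float32)),np.median(q[:,2]))
q=reg(435,485,180,230,128,155); print('handle',len(q),cv2.minEnclosingCircle(q[:,:2].astype(np.float32)),np.median(q[:,2]),q.mean(0))
a=cv2.imread('pics/top0.png'); b=[cv2.resize(a[y-35:y+35,x-50:x+50],None,fx=4,fy=4,interpolation=cv2.INTER_CUBIC) for x,y in((250,212),(341,184),(460,203),(574,166))]
cv2.imwrite('pics/crop.png',np.vstack([np.hstack(b[:2]),np.hstack(b[2:])]))
E
```

```text
bench z [array([ 369.2, -132.8,   -0.4]), array([100.2, 435. ,  -1.4]), array([ 7.420e+02, -4.375e+02, -7.000e-01])]
dish [197. 130.] ((603.432861328125, 270.8669128417969), (601.6249389648438, 163.43951416015625), 55.15668869018555) [ 1.4  5.7 21.1]
dish [575. 166.] ((496.61456298828125, -303.48284912109375), (87.11727905273438, 793.0309448242188), 17.289928436279297) [-0.1  4.3 16.1]
dish [251. 212.] ((459.3712463378906, 200.49697875976562), (300.7067565917969, 113.99092864990234), 74.6020278930664) [-0.1  4.  15. ]
dish [288. 281.] ((288.846923828125, 164.049072265625), (143.9940643310547, 192.44345092773438), 2.2091352939605713) [ 0.9  4.6 19.4]
rack ((560.3877563476562, 34.85040283203125), (70.846435546875, 249.92367553710938), 13.642313957214355) 1839 22.590887203498717
bush 76 ((541.2267456054688, 113.07112121582031), 14.213903427124023) 73.49244898497186 [540.87018174 113.17410817  73.99154297]
bush 79 ((559.9692993164062, 35.50114822387695), 14.313982009887695) 73.84315268003881 [559.47758605  35.59444782  73.53669348]
bush 80 ((578.5999145507812, -41.95357131958008), 14.113707542419434) 73.52662853703234 [578.29750497 -41.85843376  73.09984318]
plate 429 ((496.88031005859375, -295.34869384765625), (61.765350341796875, 61.53363800048828), 63.447208404541016) 90.12161255903368
handle 65 ((496.3930969238281, -295.8727111816406), 11.249835014343262) 139.28317083689694 [ 496.54601434 -294.84225208  139.3330911 ]
```

View pics/crop.png

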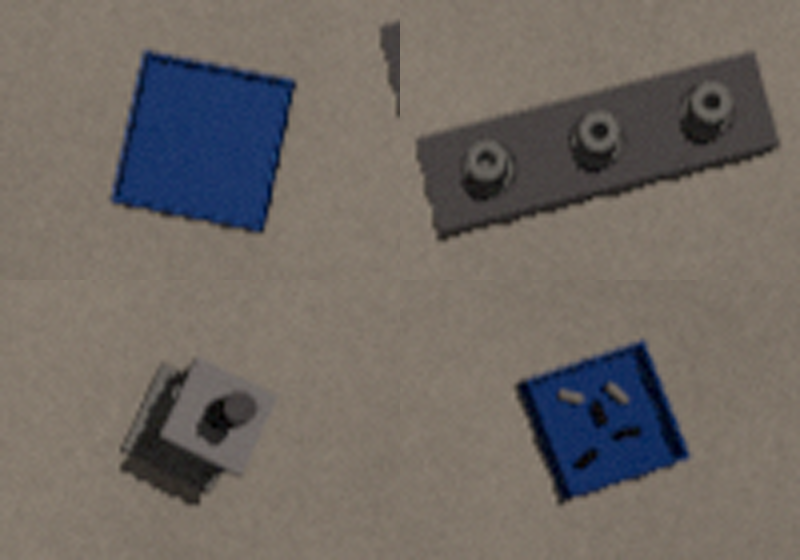

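```bash
cat >> h.py <<'E'
from scipy.spatial.transform import Rotation as Ro
def goto(target,jaw=None):
    s=read_state(); R=Ro.from_euler('xyz',s['eef_rot']).as_matrix()
    d=R.T@(np.array(target,float)-s['eef_pos'])
    print('tcp',s['eef_pos'].round(1),'clock',round(s['clock'],2),'gap',round(s['finger_gap'],1),'F',np.round(s['wrist_force'],1))
    out=d.round(1)
    if jaw is not None:
        j=R.T@np.array([np.cos(np.radians(jaw)),np.sin(np.radians(jaw)),0]); a=np.degrees(np.arctan2(-j[1],j[2]))
        a=(a+90)%180-90; print('turn',round(a,1))
    print('shift',out); return d
E
python3 - <<'E'
from h import *
R=Ro.from_euler('xyz',read_state()['eef_rot']).as_matrix(); print(R.round(3))
for f in('top0','scene0'):
    c=load(f);P=cloud(c); hsv=cv2.cvtColor(c['pixels'],cv2.COLOR_RGB2HSV)
    q=P.reshape(-1,3); 
    print(f)
    m=((hsv[...,0]>100)&(hsv[...,0]<130)&(hsv[...,1]>120)&(abs(P[...,2])<40)&(c['range_z']>0)).astype(np.uint8)
    n,l,s,ce=cv2.connectedComponentsWithStats(m)
    for i in range(1,n):
        if s[i,4]>200: print('dish',ce[i].round(),cv2.minAreaRect(P[l==i][:,:2].astype(np.float32)))
    for nm,x,y,r,z0,z1 in(('b1',541,113,24,68,82),('b2',560,35,24,68,82),('b3',578.5,-42,24,68,82),('handle',496.5,-295,20,120,160),('plate',496,-295,60,85,97)):
        k=q[(np.hypot(q[:,0]-x,q[:,1]-y)<r)&(q[:,2]>z0)&(q[:,2]<z1)].astype(np.float32)
        print(nm,len(k),cv2.minEnclosingCircle(k[:,:2]),k[:,2].max() if nm!='plate' else cv2.minAreaRect(k[:,:2]))
    k=q[(q[:,2]>17)&(q[:,2]<28)&(np.hypot(q[:,0]-560,q[:,1]-35)<135)].astype(np.float32); print('rack',cv2.minAreaRect(k[:,:2]))
goto([496.5,-295.5,200],13.6)
E
```

```text
[[-0.    -0.909  0.418]
 [-0.001  0.418  0.909]
 [-1.     0.    -0.001]]
top0
dish [196. 130.] ((728.1380615234375, 449.47369384765625), (143.81634521484375, 141.73678588867188), 67.20687866210938)
dish [575. 166.] ((600.512451171875, -638.466064453125), (88.7982177734375, 96.0091552734375), 16.55741310119629)
dish [250. 212.] ((484.3170166015625, 291.45330810546875), (108.82850646972656, 109.1685562133789), 77.7845230102539)
dish [288. 281.] ((285.7942810058594, 185.7652587890625), (141.2853546142578, 143.50755310058594), 89.07796478271484)Traceback (most recent call last):
  File "<stdin>", line 13, in <module>
cv2.error: OpenCV(4.12.0) /io/opencv/modules/imgproc/src/shapedescr.cpp:201: error: (-215:Assertion failed) count >= 0 && (depth == CV_32F || depth == CV_32S) in function 'minEnclosingCircle'
```

```bash
python3 - <<'E'
from h import *
A=lambda k:np.ascontiguousarray(k[:,:2],np.float32)
for f in('top0','scene0'):
    c=load(f);P=cloud(c); hsv=cv2.cvtColor(c['pixels'],cv2.COLOR_RGB2HSV)
    q=P.reshape(-1,3); 
    print(f)
    m=((hsv[...,0]>100)&(hsv[...,0]<130)&(hsv[...,1]>120)&(abs(P[...,2])<40)&(c['range_z']>0)).astype(np.uint8)
    n,l,s,ce=cv2.connectedComponentsWithStats(m)
    for i in range(1,n):
        if s[i,4]>200: print('dish',ce[i].round(),cv2.minAreaRect(A(P[l==i])))
    for nm,x,y,r,z0,z1 in(('b1',541,113,24,68,82),('b2',560,35,24,68,82),('b3',578.5,-42,24,68,82),('handle',496.5,-295,20,132,160),('plate',496,-295,60,85,97)):
        k=q[(np.hypot(q[:,0]-x,q[:,1]-y)<r)&(q[:,2]>z0)&(q[:,2]<z1)]
        print(nm,len(k),cv2.minEnclosingCircle(A(k)),np.median(k[:,2]) if nm!='plate' else cv2.minAreaRect(A(k)))
    k=q[(q[:,2]>17)&(q[:,2]<28)&(np.hypot(q[:,0]-560,q[:,1]-35)<135)]; print('rack',cv2.minAreaRect(A(k)))
goto([496.5,-295.5,200],13.6)
E
```

```text
top0
dish [196. 130.] ((728.1380615234375, 449.47369384765625), (143.81634521484375, 141.73678588867188), 67.20687866210938)
dish [575. 166.] ((600.512451171875, -638.466064453125), (88.7982177734375, 96.0091552734375), 16.55741310119629)
dish [250. 212.] ((484.3170166015625, 291.45330810546875), (108.82850646972656, 109.1685562133789), 77.7845230102539)
dish [288. 281.] ((285.7942810058594, 185.7652587890625), (141.2853546142578, 143.50755310058594), 89.07796478271484)
b1 74 ((541.2267456054688, 113.07112121582031), 14.213903427124023) 73.57450950783465
b2 72 ((559.9692993164062, 35.50114822387695), 14.313982009887695) 74.55586967987854
b3 71 ((578.5999145507812, -41.95357131958008), 14.113707542419434) 73.7236915651943
handle 64 ((496.77392578125, -295.933837890625), 11.08547592163086) 139.4174669505968
plate 409 ((496.8814392089844, -296.8992919921875), 41.29046630859375) ((496.88031005859375, -295.34869384765625), (61.765350341796875, 61.53363800048828), 63.447208404541016)
rack ((560.384521484375, 34.84416961669922), (70.79621124267578, 249.9120635986328), 13.622198104858398)
sc
[... 386 characters left out ...]
8.72338104248047), 15.393068313598633) 72.21061334276239
b2 76 ((560.1155395507812, 32.57002258300781), 14.971084594726562) 72.2502170373792
b3 90 ((578.629150390625, -45.954063415527344), 14.742026329040527) 72.18806653599779
handle 92 ((496.75665283203125, -299.68121337890625), 11.557555198669434) 138.84256633575887
plate 562 ((497.0479431152344, -298.6164245605469), 42.181339263916016) ((495.9755554199219, -299.2989501953125), (60.08161163330078, 64.26078796386719), 62.29408264160156)
rack ((558.8991088867188, 32.04252624511719), (72.45622253417969, 254.4602813720703), 13.602960586547852)
tcp [229.6 499.6 205.1] clock 0.15 gap 94.1 F [-0.7 -0.8  0.2]
turn 51.7
shift [   5.5 -574.5 -611. ]
```

Call:
arm_command(
  series=[
    [60,[5.5,-60,-63],8],
    [60,[5.5,-100,-105],16],
    [60,[5.5,-140,-148],24],
    [60,[5.5,-180,-190],32],
    [60,[5.5,-220,-233],40],
    [60,[5.5,-260,-275],48],
    [60,[5.5,-300,-318],51.7],
    [60,[5.5,-340,-360],51.7],
    [60,[5.5,-380,-402],51.7],
    [60,[5.5,-420,-445],51.7],
    [60,[5.5,-460,-487],51.7],
    [60,[5.5,-500,-530],51.7],
  ],
)

```text
clock: 1.65
eef_pos: [462.8, -192.8, 199.9]
eef_rot: [-2.29, 1.57, -2.052]
wrist_force: [0.2, 0.8, 0.2]
finger_gap: 60.1
```

```bash
python3 - <<'E'
from h import *
goto([496.8,-297.8,200],13.6)
E
```

```text
tcp [ 462.8 -192.8  199.9] clock 1.65 gap 60.1 F [0.2 0.8 0.2]
turn 0.0
shift [-1.0e-01 -1.1e+02  8.3e+00]
```

Call:
arm_command(
  series=[
    [60,[0,-60,4],0],
    [60,[0,-110,8.3],0],
    [60,[0,-110,8.3],0],
    [60,[0,-110,8.3],0],
  ],
)

```text
clock: 2.15
eef_pos: [496.5, -297.2, 199.6]
eef_rot: [2.959, 1.57, -3.087]
wrist_force: [-0.1, 0.3, -0.3]
finger_gap: 60.1
```

```bash
python3 - <<'E'
from h import *
c=snap('wrist','w1'); P=cloud(c).reshape(-1,3)
A=lambda k:np.ascontiguousarray(k[:,:2],np.float32)
k=P[(np.hypot(P[:,0]-497,P[:,1]+297)<25)&(P[:,2]>132)&(P[:,2]<150)]
print(len(k)); 
if len(k): print(cv2.minEnclosingCircle(A(k)),np.median(k[:,2]))
k=P[(np.hypot(P[:,0]-497,P[:,1]+297)<60)&(P[:,2]>82)&(P[:,2]<98)]
if len(k): print(cv2.minAreaRect(A(k)),np.median(k[:,2]))
goto([496.8,-297.8,104],13.6)
E
```

```text
475
((495.42034912109375, -298.6088562011719), 11.032312393188477) 139.58332466119975
((495.6423645019531, -299.1805419921875), (60.36464309692383, 60.21846008300781), 62.4189338684082) 89.75817294455514
tcp [ 496.6 -296.8  199.9] clock 2.2 gap 60.2 F [0.2 0.6 0.2]
turn 0.0
shift [95.9 -1.   0.1]
```

View pics/w1.png

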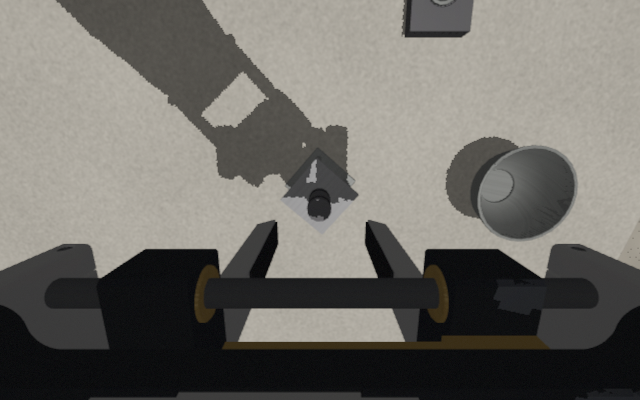

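The wrist picture shows the pin handle at (319,205), centred between the fingers, with the bowl clear at (525,190). Next I lower and grip.

Call:
arm_command(
  series=[
    [60,[40,-1.2,-0.2],0],
    [60,[75,-1.2,-0.2],0],
    [60,[96,-1.2,-0.2],0],
    [60,[96,-1.2,-0.2],0],
    [10,[96,-1.2,-0.2],0],
    [10,[96,-1.2,-0.2],0],
    [10,[96,-1.2,-0.2],0],
    [10,[96,-1.2,-0.2],0],
    [10,[96,-1.2,-0.2],0],
    [10,[96,-1.2,-0.2],0],
  ],
  newtons=25,
)

```text
clock: 3.45
eef_pos: [496.7, -298.2, 104.1]
eef_rot: [-2.419, 1.57, -2.181]
wrist_force: [-0.7, -0.2, 3.0]
finger_gap: 21.6
```

```bash
python3 - <<'E'
from h import *
goto([496.8,-297.8,204],13.6)
E
```

```text
tcp [ 496.7 -298.2  104.1] clock 3.45 gap 21.6 F [-0.7 -0.2  3. ]
turn 0.0
shift [-99.9   0.3   0.1]
```

Call:
arm_command(
  series=[
    [10,[-20,0,0],0],
    [10,[-60,0,0],0],
    [10,[-110,0,0],0],
    [10,[-110,0,0],0],
    [10,[-110,0,0],0],
  ],
)

```text
clock: 4.08
eef_pos: [496.4, -297.9, 213.0]
eef_rot: [2.746, 1.569, 2.984]
wrist_force: [-0.9, -0.0, -1.9]
finger_gap: 21.7
```

```bash
python3 - <<'E'
from h import *
c=snap('wrist','w2'); snap('scene','s2')
goto([540.5,110.7,214],13.6)
E
```

```text
tcp [ 496.3 -297.8  212.5] clock 4.17 gap 21.5 F [-0.4 -0.1 -2.1]
turn 0.0
shift [ -1.3 386.5 139.3]
```

View pics/w2.png

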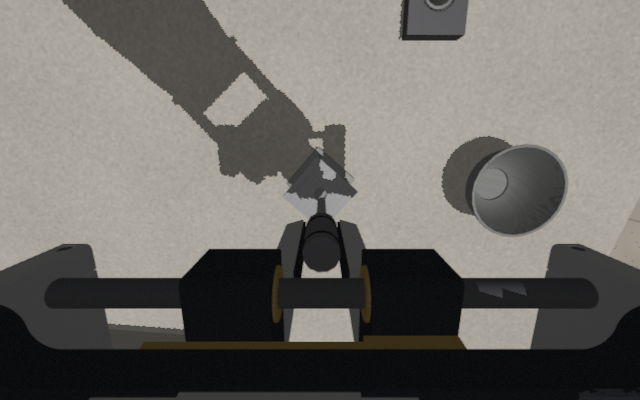

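View pics/s2.png

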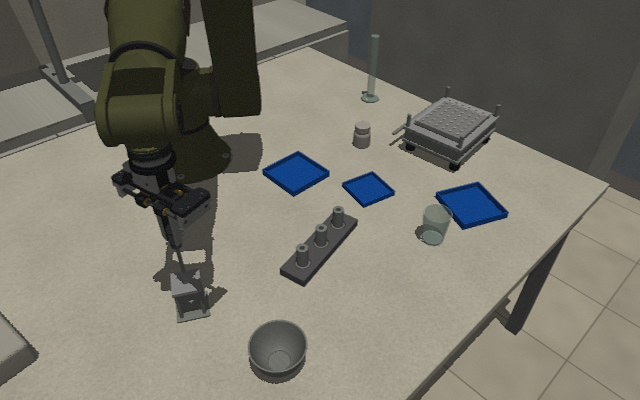

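```bash
python3 - <<'E'
from h import *
for f in('w2','s2'):
    P=cloud(load(f)).reshape(-1,3)
    for z0,z1 in((118,126),(126,140),(140,155),(155,170),(170,190),(195,215),(215,240),(240,252)):
        k=P[(np.hypot(P[:,0]-496.3,P[:,1]+297.8)<15)&(P[:,2]>z0)&(P[:,2]<z1)]
        if len(k): print(f,z0,len(k),k.min(0).round(1),k.max(0).round(1),np.median(k,0).round(1))
E
```

```text
w2 118 2 [ 497.9 -295.8  125.1] [ 500.2 -294.5  126. ] [ 499.  -295.1  125.5]
w2 126 27 [ 493.4 -297.   126.1] [ 500.2 -294.2  139.9] [ 495.9 -294.7  132.2]
w2 140 32 [ 493.4 -297.   140.1] [ 499.9 -294.2  154.7] [ 495.9 -295.   147.5]
w2 155 43 [ 493.2 -298.3  155.1] [ 501.  -294.1  170. ] [ 496.6 -294.9  162.8]
w2 170 14 [ 493.8 -296.5  170.4] [ 499.5 -294.4  176.5] [ 496.3 -294.8  172.6]
w2 195 191 [ 482.3 -298.6  199.2] [ 507.3 -287.1  215. ] [ 494.4 -288.8  209.9]
w2 215 527 [ 482.3 -299.   215.1] [ 507.5 -287.   240. ] [ 494.3 -289.1  228.2]
w2 240 1373 [ 482.3 -309.1  240. ] [ 509.3 -286.9  251.9] [ 496.6 -296.1  248.4]
s2 118 6 [ 496.6 -300.9  119.6] [ 501.4 -295.1  125.5] [ 498.8 -298.6  122.3]
s2 126 19 [ 495.4 -302.5  126.8] [ 502.3 -294.9  139.4] [ 500.3 -299.5  133.5]
s2 140 22 [ 496.  -302.2  140.1] [ 502.  -294.6  154.7] [ 499.6 -299.1  146.8]
s2 155 23 [ 495.1 -302.1  155.4] [ 502.6 -294.9  169.6] [ 500.2 -299.6  162.2]
s2 170 28 [ 496.5 -302.2  171.2] [ 503.3 -295.9  188.6] [ 500.5 -299.6  179.6]
s2 195 56 [ 486.2 -309.3  197. ] [ 509.3 -289.4  214.6] [ 504.9 -304.2  204.4]
s2 215 70 [ 485.7 -310.7  215. ] [ 508.1 -302.9  239.8] [ 501.4 -307.4  228.2]
s2 240 63 [ 484.  -310.7  241.1] [ 508.8 -295.5  251.4] [ 494.4 -304.8  247.1]
```

Call:
arm_command(
  series=[
    [10,[-1,40,14],0],
    [10,[-1,90,32],0],
    [10,[-1,140,50],0],
    [10,[-1,190,68],0],
    [10,[-1,240,86],0],
    [10,[-1,290,104],0],
    [10,[-1,340,122],0],
    [10,[-1,370,133],0],
    [10,[-1,386.5,139.3],0],
    [10,[-1,386.5,139.3],0],
    [10,[-1,386.5,139.3],0],
  ],
)

```text
clock: 5.55
eef_pos: [540.5, 109.6, 213.5]
eef_rot: [2.677, 1.568, 2.914]
wrist_force: [0.4, -0.2, 0.0]
finger_gap: 21.7
```

```bash
cat >> h.py <<'E'
def bushfit(f,x,y):
    c=load(f); P=cloud(c).reshape(-1,3)
    k=P[(np.hypot(P[:,0]-x,P[:,1]-y)<22)&(P[:,2]>69)&(P[:,2]<78)]
    r=cv2.minEnclosingCircle(np.ascontiguousarray(k[:,:2],np.float32)) if len(k) else None
    print('rim',len(k),r,np.median(k[:,2]) if len(k) else 0)
def pinfit(f):
    s=read_state()['eef_pos']; P=cloud(load(f)).reshape(-1,3); zt=s[2]-92
    for a,b in((-1,15),(15,40),(40,56)):
        k=P[(np.hypot(P[:,0]-s[0],P[:,1]-s[1])<9)&(P[:,2]>zt+a)&(P[:,2]<zt+b)]
        if len(k)>5: print('pin',a,len(k),'x',np.percentile(k[:,0],[3,97]).round(1),'y',np.percentile(k[:,1],[3,97]).round(1))
E
python3 - <<'E'
from h import *
snap('wrist','w3'); pinfit('w3'); bushfit('w3',540.7,110.9); bushfit('w3',559,33);
goto([540.9,110.9,190],13.6)
E
```

```text
pin -1 23 x [537.4 544.2] y [110.4 113.3]
pin 15 54 x [537.5 543.9] y [110.6 113.2]
pin 40 40 x [537.4 544.6] y [109.5 113.2]
rim 357 ((540.4243774414062, 110.4345703125), 14.3427095413208) 73.51476535825395
rim 0 None 0
tcp [540.6 109.5 213.6] clock 5.6 gap 21.9 F [ 0.5 -0.5 -0.6]
turn -0.0
shift [23.6  1.3  0.7]
```

View pics/w3.png

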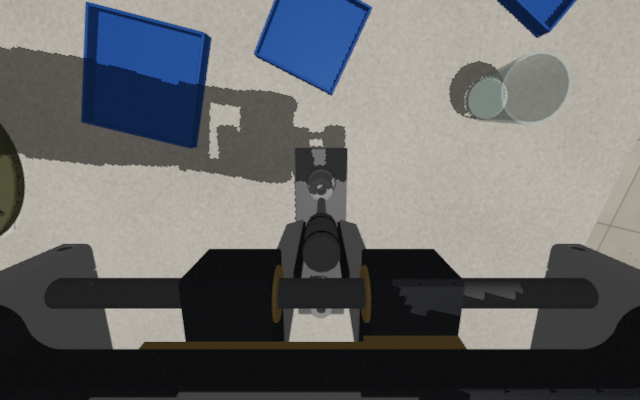

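Call:
arm_command(
  series=[
    [10,[20,1.1,0],0],
    [10,[40,1.1,0],0],
    [10,[52,1.1,0],0],
    [10,[58,1.1,0],0],
    [10,[62,1.1,0],0],
    [10,[62,1.1,0],0],
  ],
)

```text
clock: 6.35
eef_pos: [540.2, 110.6, 151.8]
eef_rot: [2.593, 1.568, 2.83]
wrist_force: [0.5, 0.8, -0.7]
finger_gap: 21.5
```

```bash
python3 - <<'E'
from h import *
snap('wrist','w4'); pinfit('w4'); bushfit('w4',540.7,110.9)
goto([540.3,110.6,140],13.6)
E
```

```text
pin -1 161 x [532.1 548.5] y [104.3 118.6]
pin 15 58 x [537.2 543.6] y [111.  115.3]
pin 40 39 x [537.1 543.3] y [110.5 114.3]
rim 486 ((540.2786254882812, 110.2852554321289), 14.298269271850586) 73.49041547025894
tcp [540.3 110.6 152. ] clock 6.4 gap 21.4 F [ 1.1  0.4 -0.2]
turn -0.0
shift [12.  -0.1  0. ]
```

View pics/w4.png

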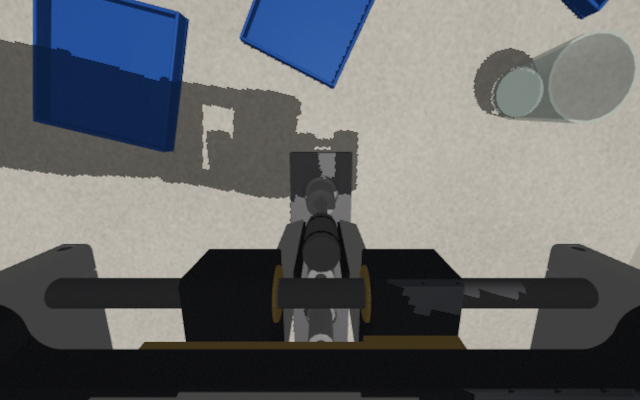

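The pin tip is 14 mm into the left bore, at (321,200), with no contact force. I'll ease it down.

Call:
arm_command(
  series=[
    [10,[5,0,0],0],
    [10,[9,0,0],0],
    [10,[11,0,0],0],
    [10,[12,0,0],0],
    [10,[12.5,0,0],0],
    [10,[13,0,0],0],
  ],
)

```text
clock: 7.15
eef_pos: [540.5, 110.7, 139.8]
eef_rot: [2.265, 1.569, 2.502]
wrist_force: [-3.8, -0.8, 9.8]
finger_gap: 21.5
```

The wrist force reads 9.8 N with the tip 26 mm below the rim, so the left bore is blind. On to the middle bush.

Call:
arm_command(
  series=[
    [10,[-10,0,0],0],
    [10,[-45,0,0],0],
    [10,[-52,0,0],0],
    [10,[-52,-40,0],0],
    [10,[-52,-79.8,0],0],
    [10,[-52,-79.8,0],0],
    [10,[-52,-79.8,0],0],
  ],
)

```text
clock: 8.02
eef_pos: [559.0, 33.4, 191.2]
eef_rot: [2.387, 1.568, 2.623]
wrist_force: [0.1, 0.5, -0.9]
finger_gap: 21.8
```

```bash
python3 - <<'E'
from h import *
snap('wrist','w5'); pinfit('w5'); bushfit('w5',559,33); bushfit('w5',540.4,110.5)
goto([559.1,32.9,152],13.6)
E
```

```text
pin -1 24 x [556.  562.7] y [34.3 37.1]
pin 15 55 x [556.  562.5] y [33.8 37.1]
pin 40 41 x [556.  562.1] y [33.4 37.1]
rim 371 ((558.8357543945312, 32.53229522705078), 14.309585571289062) 73.4063682723998
rim 508 ((540.289306640625, 110.07186126708984), 14.248302459716797) 73.52651989391458
tcp [559.   33.7 191.3] clock 8.07 gap 21.5 F [ 0.   0.7 -1.5]
turn -0.0
shift [39.3 -0.9 -0.1]
```

View pics/w5.png

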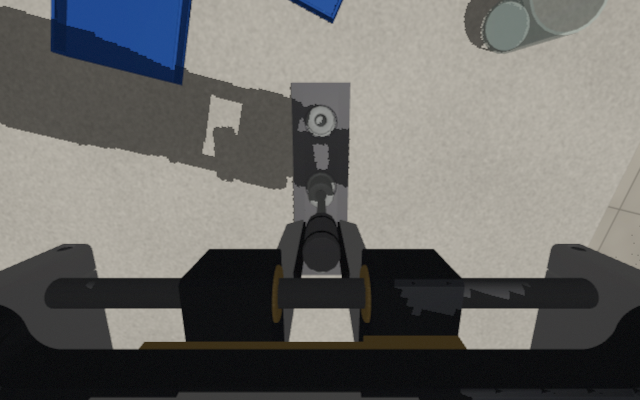

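The left bush still stands at (321,121), and the pin is over the middle bush at (320,188).

Call:
arm_command(
  series=[
    [10,[15,-1,-0.1],0],
    [10,[22,-1,-0.1],0],
    [10,[28,-1,-0.1],0],
    [10,[34,-1,-0.1],0],
    [10,[42,-1,-0.1],0],
    [10,[48,-1,-0.1],0],
    [10,[50,-1,-0.1],0],
    [10,[52,-1,-0.1],0],
    [10,[54,-1,-0.1],0],
    [10,[56,-1,-0.1],0],
  ],
)

```text
clock: 9.32
eef_pos: [559.1, 32.8, 135.3]
eef_rot: [2.312, 1.569, 2.549]
wrist_force: [0.4, -0.3, -0.3]
finger_gap: 21.8
```

Call:
arm_command(
  series=[
    [10,[10,0,0],0],
    [10,[20,0,0],0],
    [10,[25,0,0],0],
    [10,[28,0,0],0],
    [10,[31,0,0],0],
    [10,[33,0,0],0],
    [10,[33,0,0],0],
  ],
)

```text
clock: 10.2
eef_pos: [559.1, 32.8, 102.2]
eef_rot: [2.281, 1.569, 2.519]
wrist_force: [1.0, 0.2, -0.8]
finger_gap: 21.2
```

Call:
arm_command(
  series=[
    [10,[1,0,0],0],
    [10,[2,0,0],0],
    [10,[3,0,0],0],
  ],
)

```text
clock: 10.58
eef_pos: [559.2, 32.9, 99.3]
eef_rot: [2.164, 1.569, 2.402]
wrist_force: [0.2, 0.3, 1.8]
finger_gap: 21.7
```

Call:
arm_command(
  series=[
    [10,[0.7,0,0],0],
    [10,[1.2,0,0],0],
    [10,[1.5,0,0],0],
  ],
)

```text
clock: 10.95
eef_pos: [559.5, 32.8, 98.7]
eef_rot: [1.431, 1.57, 1.668]
wrist_force: [-2.3, -0.2, 10.9]
finger_gap: 21.4
```

There is a hard stop of 10.9 N at tip height about 7 mm, so button 2 is fully down. Now the right bush.

Call:
arm_command(
  series=[
    [10,[-30,0,0],0],
    [10,[-80,0,0],0],
    [10,[-93,0,0],0],
    [10,[-93,0,0],0],
    [10,[-93,-40,0],0],
    [10,[-93,-80,0],0],
    [10,[-93,-80,0],0],
    [10,[-93,-80,0],0],
  ],
)

```text
clock: 11.95
eef_pos: [577.8, -44.6, 190.2]
eef_rot: [2.321, 1.568, 2.558]
wrist_force: [-0.1, 1.0, -1.3]
finger_gap: 21.5
```

```bash
python3 - <<'E'
from h import *
snap('wrist','w6'); pinfit('w6'); bushfit('w6',578,-45); bushfit('w6',559,33)
goto([577.7,-44.8,152],13.6)
E
```

```text
pin -1 23 x [574.8 581.5] y [-43.7 -40.9]
pin 15 55 x [574.8 581.3] y [-44.4 -40.9]
pin 40 40 x [574.7 581. ] y [-44.6 -40.9]
rim 377 ((577.9880981445312, -45.23468780517578), 14.325547218322754) 73.54459867414184
rim 506 ((558.9713745117188, 32.35173416137695), 14.311348915100098) 73.57064926583487
tcp [577.9 -44.3 190.6] clock 12.0 gap 21.5 F [ 0.6  0.4 -1.2]
turn 0.0
shift [38.6 -0.5 -0.3]
```

View pics/w6.png

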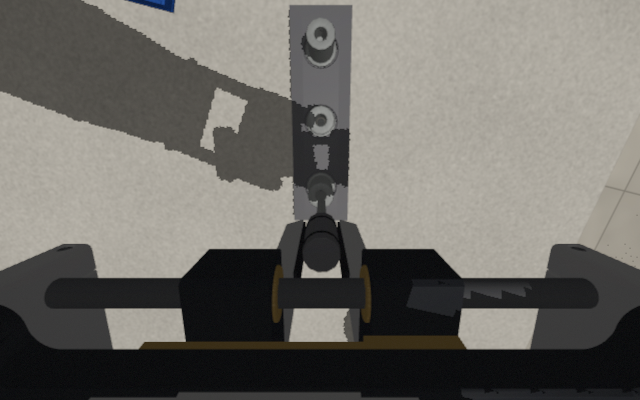

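The picture shows the pin over the right bush at (320,188), with both other bushes upright at (321,121) and (321,38).

Call:
arm_command(
  series=[
    [10,[15,-0.6,-0.1],0],
    [10,[22,-0.6,-0.1],0],
    [10,[28,-0.6,-0.1],0],
    [10,[34,-0.6,-0.1],0],
    [10,[42,-0.6,-0.1],0],
    [10,[47,-0.6,-0.1],0],
    [10,[49,-0.6,-0.1],0],
    [10,[51,-0.6,-0.1],0],
    [10,[53,-0.6,-0.1],0],
    [10,[55,-0.6,-0.1],0],
  ],
)

```text
clock: 13.25
eef_pos: [577.9, -44.8, 135.5]
eef_rot: [2.152, 1.569, 2.389]
wrist_force: [-0.7, -1.1, -1.6]
finger_gap: 21.6
```

Call:
arm_command(
  series=[
    [10,[10,0,0],0],
    [10,[20,0,0],0],
    [10,[25,0,0],0],
    [10,[28,0,0],0],
    [10,[31,0,0],0],
    [10,[34,0,0],0],
    [10,[36,0,0],0],
    [10,[36.5,0,0],0],
  ],
)

```text
clock: 14.25
eef_pos: [577.9, -44.8, 99.0]
eef_rot: [2.092, 1.569, 2.33]
wrist_force: [-0.6, 0.1, 1.7]
finger_gap: 21.5
```

Call:
arm_command(
  series=[
    [10,[0.7,0,0],0],
    [10,[1.2,0,0],0],
    [10,[1.5,0,0],0],
  ],
)

```text
clock: 14.62
eef_pos: [578.3, -44.9, 98.6]
eef_rot: [1.308, 1.57, 1.546]
wrist_force: [-3.9, -0.3, 11.2]
finger_gap: 21.5
```

Button 3 is fully down too. Back up and return to the stand.

Call:
arm_command(
  series=[
    [10,[-30,0,0],0],
    [10,[-80,0,0],0],
    [10,[-118,0,0],0],
    [10,[-118,0,0],0],
    [10,[-118,0,0],0],
  ],
)

```text
clock: 15.25
eef_pos: [578.0, -44.9, 215.6]
eef_rot: [2.102, 1.569, 2.34]
wrist_force: [-0.1, -0.3, -1.0]
finger_gap: 21.5
```

```bash
python3 - <<'E'
from h import *
goto([496.7,-298.2,216],13.6)
E
```

```text
tcp [578.  -44.9 215.6] clock 15.25 gap 21.5 F [-0.1 -0.3 -1. ]
turn 0.0
shift [  -0.6 -227.  -138.6]
```

Call:
arm_command(
  series=[
    [10,[-1,-40,-24],0],
    [10,[-1,-85,-52],0],
    [10,[-1,-130,-79],0],
    [10,[-1,-175,-107],0],
    [10,[-1,-210,-128],0],
    [10,[-1,-227,-138.6],0],
    [10,[-1,-227,-138.6],0],
    [10,[-1,-227,-138.6],0],
  ],
)

```text
clock: 16.25
eef_pos: [497.1, -297.0, 215.9]
eef_rot: [2.077, 1.568, 2.316]
wrist_force: [0.5, 0.3, -1.2]
finger_gap: 21.4
```

```bash
python3 - <<'E'
from h import *
snap('wrist','w7'); pinfit('w7')
P=cloud(load('w7')).reshape(-1,3)
k=P[(np.hypot(P[:,0]-497,P[:,1]+298)<60)&(P[:,2]>85)&(P[:,2]<95)]; print(cv2.minAreaRect(np.ascontiguousarray(k[:,:2],np.float32)))
goto([496.7,-298.2,104.3],13.6)
a=cv2.imread('pics/w7.png')[120:280,220:420]; cv2.imwrite('pics/w7c.png',cv2.resize(a,None,fx=4,fy=3.7))
E
```

```text
pin -1 24 x [494.2 500.9] y [-296.1 -293.3]
pin 15 55 x [494.2 500.6] y [-295.8 -293.3]
pin 40 40 x [494.1 501.3] y [-297.2 -293.3]
((495.6641845703125, -299.18316650390625), (60.303855895996094, 60.107059478759766), 62.52119445800781)
tcp [ 497.2 -297.   216.1] clock 16.3 gap 21.7 F [-0.7  0.1 -0.5]
turn 0.1
shift [111.8  -1.3  -0.7]
```

View pics/w7c.png

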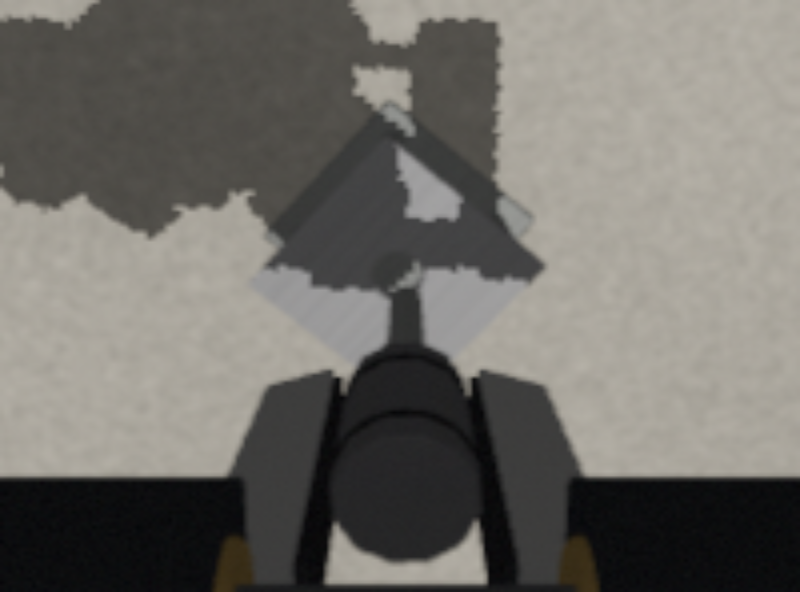

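Call:
arm_command(
  series=[
    [10,[15,-1.4,-2],0],
    [10,[28,-1.4,-2],0],
    [10,[36,-1.4,-2],0],
    [10,[44,-1.4,-2],0],
    [10,[60,-1.4,-2],0],
    [10,[80,-1.4,-2],0],
    [10,[98,-1.4,-2],0],
    [10,[106,-1.4,-2],0],
    [10,[109,-1.4,-2],0],
    [10,[109,-1.4,-2],0],
  ],
)

```text
clock: 17.55
eef_pos: [495.6, -298.7, 107.4]
eef_rot: [2.001, 1.569, 2.24]
wrist_force: [0.4, -0.4, -1.3]
finger_gap: 21.5
```

Call:
arm_command(
  series=[
    [10,[1.5,0,0],0],
    [10,[2.5,0,0],0],
    [10,[3.2,0,0],0],
    [10,[3.2,0,0],0],
  ],
)

```text
clock: 18.05
eef_pos: [495.6, -298.7, 104.2]
eef_rot: [2.004, 1.569, 2.244]
wrist_force: [0.7, -0.1, -0.4]
finger_gap: 21.4
```

Call:
arm_command(
  series=[
    [10,[0.4,0,0],0],
    [30,[0.4,0,0],0],
    [60,[0.4,0,0],0],
    [60,[0.4,0,0],0],
    [60,[0.4,0,0],0],
    [60,[-15,0,0],0],
    [60,[-60,0,0],0],
    [60,[-95,0,0],0],
    [60,[-95,0,0],0],
  ],
)

```text
clock: 19.18
eef_pos: [496.6, -299.5, 203.1]
eef_rot: [-0.718, 1.567, -0.479]
wrist_force: [0.1, 0.4, -1.0]
finger_gap: 60.0
```

```bash
python3 - <<'E'
from h import *
c=snap('wrist','w8'); P=cloud(c).reshape(-1,3)
k=P[(np.hypot(P[:,0]-497,P[:,1]+297)<25)&(P[:,2]>132)&(P[:,2]<150)]
print(len(k),cv2.minEnclosingCircle(np.ascontiguousarray(k[:,:2],np.float32)),np.median(k[:,2]))
goto([540.0,110.6,205],13.6)
E
```

```text
456 ((496.5227355957031, -298.7916564941406), 10.933549880981445) 139.59216535982557
tcp [ 496.  -299.1  200.9] clock 19.23 gap 59.7 F [ 0.1  0.7 -0.6]
turn 0.1
shift [ -4.1 387.6 139.8]
```

View pics/w8.png

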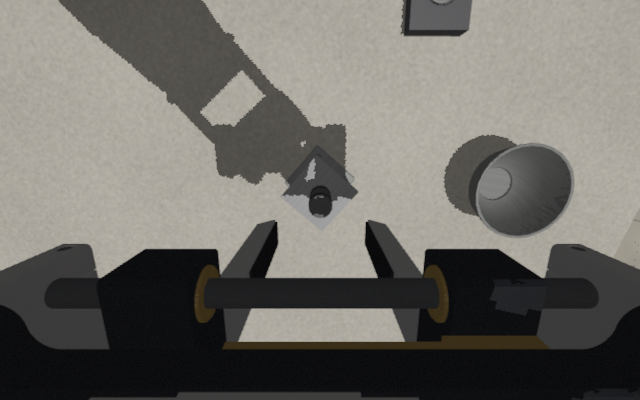

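The pin is back home at (320,202), with its top at 139.6 mm as at the start. Next, the blind bush in the left pocket.

Call:
arm_command(
  series=[
    [70,[-4,40,14],0],
    [70,[-4,90,32],0],
    [70,[-4,140,50],0],
    [70,[-4,190,68],0],
    [70,[-4,240,86],0],
    [70,[-4,290,104],0],
    [70,[-4,340,122],0],
    [70,[-4,370,133],0],
    [70,[-4,387.6,140],0],
    [70,[-4,387.6,140],0],
    [70,[-4,387.6,140],0],
  ],
)

```text
clock: 20.6
eef_pos: [540.1, 109.6, 204.7]
eef_rot: [-0.803, 1.57, -0.565]
wrist_force: [-0.4, -1.0, 0.8]
finger_gap: 69.9
```

```bash
python3 - <<'E'
from h import *
c=snap('wrist','w9'); bushfit('w9',540.4,110.5)
goto([540.4,110.5,38],13.6)
E
```

```text
rim 403 ((540.1683349609375, 109.85205078125), 14.70030403137207) 73.4742209298898
tcp [540.2 109.5 204.8] clock 20.65 gap 69.8 F [-0.6  0.1 -0.2]
turn 0.0
shift [166.8   1.    0.3]
```

View pics/w9.png

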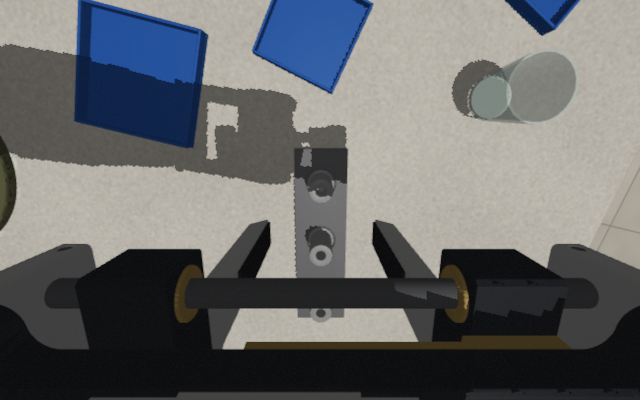

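Call:
arm_command(
  series=[
    [70,[50,1,0.2],0],
    [70,[100,1,0.2],0],
    [70,[140,1,0.2],0],
    [70,[160,1,0.2],0],
    [70,[166,1,0.2],0],
    [70,[166,1,0.2],0],
    [20,[166,1,0.2],0],
    [20,[166,1,0.2],0],
    [20,[166,1,0.2],0],
    [20,[166,1,0.2],0],
    [20,[166,1,0.2],0],
    [20,[166,1,0.2],0],
  ],
  newtons=30,
)

```text
clock: 22.15
eef_pos: [540.3, 110.5, 38.9]
eef_rot: [-0.628, 1.57, -0.391]
wrist_force: [-1.4, 0.4, 1.3]
finger_gap: 28.3
```

```bash
python3 - <<'E'
from h import *
goto([540.4,110.5,38],13.6)
E
```

```text
tcp [540.3 110.5  38.9] clock 22.15 gap 28.3 F [-1.4  0.4  1.3]
turn 0.0
shift [0.9 0.  0.1]
```

Call:
arm_command(
  series=[
    [20,[-15,0,0],0],
    [20,[-50,0,0],0],
    [20,[-80,0,0],0],
    [20,[-80,0,0],0],
  ],
)

```text
clock: 22.65
eef_pos: [541.3, 110.7, 121.4]
eef_rot: [-0.194, 1.565, 0.044]
wrist_force: [-0.2, 0.1, -2.7]
finger_gap: 28.3
```

```bash
python3 - <<'E'
from h import *
goto([484.7,289.9,118],13.6)
E
```

```text
tcp [541.3 110.7 121.4] clock 22.65 gap 28.3 F [-0.2  0.1 -2.7]
turn 0.0
shift [  3.1 187.5 -12.8]
```

Call:
arm_command(
  series=[
    [20,[3,30,-2],0],
    [20,[3,75,-5],0],
    [20,[3,120,-8],0],
    [20,[3,160,-11],0],
    [20,[3,187.5,-12.8],0],
    [20,[3,187.5,-12.8],0],
    [20,[3,187.5,-12.8],0],
  ],
)

```text
clock: 23.52
eef_pos: [484.5, 289.2, 117.3]
eef_rot: [-0.357, 1.566, -0.119]
wrist_force: [-0.2, 0.0, -2.8]
finger_gap: 28.7
```

```bash
python3 - <<'E'
from h import *
c=snap('wrist','w10'); snap('scene','s10')
goto([484.7,289.9,24],13.6)
E
```

```text
tcp [484.8 289.  117.7] clock 23.62 gap 28.3 F [-1.6 -0.4 -2. ]
turn -0.0
shift [93.7  1.1 -0.4]
```

View pics/w10.png

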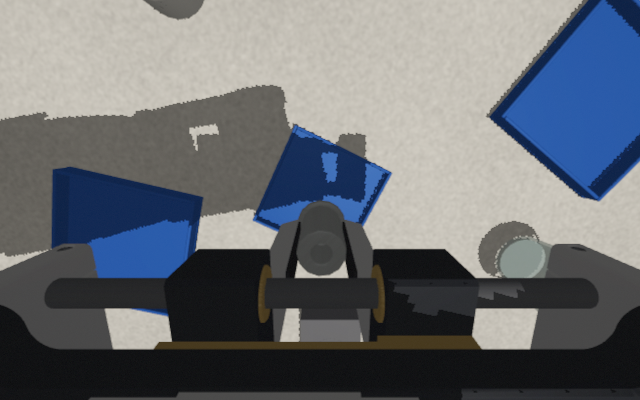

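View pics/s10.png

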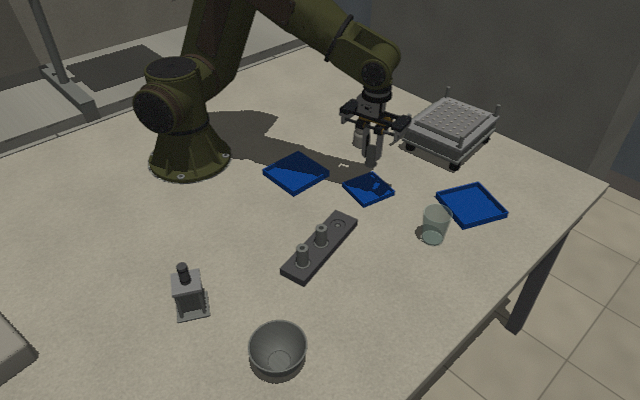

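The bush hangs over the small empty dish at (320,185). The pocket it left is bare, and the other two bushes are in place.

Call:
arm_command(
  series=[
    [20,[40,1,-0.3],0],
    [20,[70,1,-0.3],0],
    [20,[84,1,-0.3],0],
    [20,[88,1,-0.3],0],
    [20,[91,1,-0.3],0],
    [20,[92.5,1,-0.3],0],
    [20,[92.5,1,-0.3],0],
  ],
)

```text
clock: 24.5
eef_pos: [485.0, 290.0, 25.7]
eef_rot: [-0.202, 1.565, 0.035]
wrist_force: [0.3, 0.6, -1.2]
finger_gap: 28.6
```

Call:
arm_command(
  series=[
    [20,[1,0,0],0],
    [20,[1.8,0,0],0],
    [20,[1.8,0,0],0],
  ],
)

```text
clock: 24.88
eef_pos: [485.1, 290.0, 24.0]
eef_rot: [-0.185, 1.565, 0.052]
wrist_force: [-0.1, 0.6, -2.1]
finger_gap: 28.3
```

Call:
arm_command(
  series=[
    [20,[0.6,0,0],0],
    [20,[1.2,0,0],0],
    [20,[1.2,0,0],0],
  ],
)

```text
clock: 25.25
eef_pos: [485.2, 290.1, 23.8]
eef_rot: [-0.177, 1.565, 0.06]
wrist_force: [-5.6, -3.0, 12.5]
finger_gap: 28.3
```

Call:
arm_command(
  series=[
    [20,[-0.2,0,0],0],
    [20,[-0.2,0,0],0],
    [34,[-0.2,0,0],0],
    [50,[-0.2,0,0],0],
    [60,[-0.2,0,0],0],
    [60,[-0.2,0,0],0],
    [60,[-0.2,0,0],0],
    [60,[-30,0,0],0],
    [60,[-80,0,0],0],
    [60,[-130,0,0],0],
    [60,[-180,0,0],0],
    [60,[-180,0,0],0],
  ],
)

```text
clock: 26.75
eef_pos: [485.3, 290.6, 207.8]
eef_rot: [0.05, 1.558, 0.288]
wrist_force: [0.6, 0.2, -0.5]
finger_gap: 60.2
```

```bash
python3 - <<'E'
from h import *
c=snap('wrist','w11'); snap('scene','s11'); snap('top','t11')
for f in('w11','s11'):
    P=cloud(load(f)).reshape(-1,3); k=P[(np.hypot(P[:,0]-485,P[:,1]-290)<25)&(P[:,2]>50)&(P[:,2]<68)]
    print(f,len(k),cv2.minEnclosingCircle(np.ascontiguousarray(k[:,:2],np.float32)),np.percentile(k[:,2],[10,50,90]))
goto([484.7,289.9,24],13.6)
E
```

```text
w11 379 ((486.09710693359375, 290.14324951171875), 14.316028594970703) [56.80921939 58.51569081 59.58732923]
s11 63 ((485.6003112792969, 289.0448303222656), 14.963302612304688) [51.9617434  56.24378517 58.37515074]
tcp [483.7 289.8 202.7] clock 26.9 gap 60.0 F [-1.4  0.3  0.4]
turn -0.0
shift [1.787e+02 1.000e-01 2.000e-01]
```

View pics/w11.png

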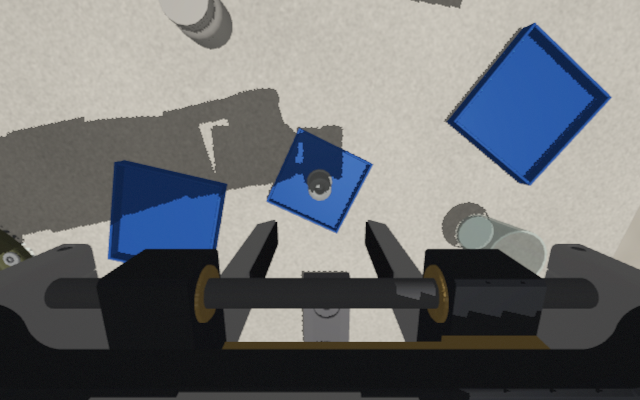

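View pics/s11.png

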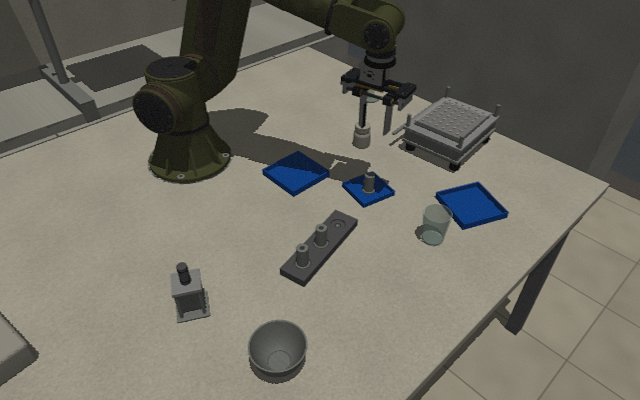

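The bush stands upright in the dish at (319,184), with its rim at 58.5 mm. The pin is in its stand at scene pixel (183,272), the two through bushes are in their pockets at (302,256) and (321,236), and the robot touches nothing.

```bash
python3 -c "
from cell import sign_off; print(sign_off())"
```

```text
the job is handed in; nothing more can be done
None
```

The job is done and handed in at about 27 s of the 70 s allowed. I tried the pin in each bush from left to right:

| Bush | Result | Tip height at stop | Wrist force |
|---|---|---|---|
| Left | Blind; stopped 26 mm below the rim | about 48 mm | 9.8 N |
| Middle | Through; button pushed fully down | about 7 mm | 10.9 N |
| Right | Through; button pushed fully down | about 7 mm | 11.2 N |

I then put the pin back in its stand and stood the left (blind) bush in the small empty dish by the rack.

**Last checks:**
- **Pin:** its top is at 139.6 mm, the same as at the start.
- **Blind bush:** it stands upright in the dish about 1 mm from the centre, with its rim at 58.5 mm.
- **Rest of the scene:** the other two bushes are in their pockets, the beaker, bowl and jar look undisturbed, and the gripper is clear.

**What disagreed or could not be seen:**
- **Cameras:** the scene and top cameras differed by about 3 mm in y. I worked from their mean and from positions measured relative to the pin with the wrist camera.
- **Buttons:** they cannot be seen under the bushes. That they are fully down rests on the hard stops at the expected height.
- **Dish:** a dish holding loose parts, far to the robot's right, measured slightly smaller (about 90–96 mm). I used the empty one by the rack because it matches the stated 110 mm.

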